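Put the shakers and the spoon back in the tea rack

ROBOT

A 6-joint arm with a two-finger parallel gripper is mounted at the origin on the work surface. World frame = base frame: x ahead of the robot, y to its left, z up, the work surface at z = 0. Lengths are in m, angles in rad, forces in N, time in s.
With the tool pointing down it reaches from about 0.3 to 0.875 m from the base axis. Payload 6.4 kg.
Tool frame: the origin (TCP) lies midway between the tips of the shut fingers; the grasp point (between the pads) lies 19 mm behind it; z points along the fingers, y is the line along which they close (so a half turn about z gives the same grasp; the last joint's range is limited). The gripper opens to 85 mm and grips with 20 to 120 N. Pads are 22 mm wide; open, the fingers measure 114 mm over their backs; the gripper's body (76 mm by 85 mm) begins 54 mm behind the grasp point. The pads swing forward as they close: fully open they stand 13 mm farther back than shut.
Start: joints at [0.941, 0.181, 1.607, -0, 1.354, -0.206], TCP at [0.236, 0.524, 0.209] pointing down, gripper open.
Joint ranges: [-2.99, 2.99], [-0.89, 2.07], [0.3, 2.58], [-1.14, 4.28], [0, 2.63], [-3.12, 3.12]. Speed limits (rad/s): [2.57, 2.57, 3.01, 3.14, 3.14, 3.14].

INTERFACE

Orientations are given as a rotation vector (axis times angle).
In Python, from station import env, snapshot, job gives the robot as it stands.
- The arm moves only by the tool arm_command, never from a script. Its argument "motion" is a list that holds one entry, the list of rows, each a list of 5 numbers: the shift along the world's x, y, z in cm, then the turn about the world's z in rad, then the finger opening in cm, from 0 to 8.54. A call has exactly 5 rows; each row is the pose to reach, as a shift and turn from the pose commanded when the call began; what a row does not reach only later rows make up. A row lasts 1/8 s, in which the tool goes at most 62.5 mm and 10.7 degrees, less where a joint would pass 70% of its speed; a pose out of reach is approached as far as the arm can. A call with a gripper value outside its range is refused whole. The fingers move at their own pace and stop on an object; "force" is the grip in N (left out, the last holds). Time passes only in rows, so rows that repeat a pose let the fingers close, or fill a call up. It gives the time, the measured TCP pose, the force, the opening and the grip force at its end, in the units of the state.
- env.get_state(): the state, without advancing time (a new reading comes with each control period).
- snapshot(name): name is "side" or "top" or "wrist"; returns a dict with "color" (384x512x3 uint8, blue, green, red), "range_z" (384x512 float32, m along the optical axis (not along the pixel's ray), 0 where there is no reading), "K" (3x3 intrinsics, pixels), "dist" ([k1, k2, p1, p2, k3] as OpenCV has them; the pictures are not rectified), "R" (3x3) and "t" (3): a world point X has camera coordinates R X + t. Camera axes: x right, y down, z forward; pixel columns grow to the right and rows downward; lengths in m; the calibration is good to about 2 mm. A picture is of the moment at which its call begins.
- job.sign_off(): hands the job in; it is judged then, once.
The state is a dict: "time": time; "joint_pos": joint angles; "qd": joint speeds; "joint_efforts": joint torques, N m; "ee_pos": TCP position; "tool_rot": TCP orientation; "wrist_force": force on the tool from outside, world axes, zero at the start; "ft_torque": the same for the moment, N m; "finger_gap": finger opening in m; "grasp_force": force on a finger pad.
Only numpy, scipy, OpenCV 4.12 (cv2) and the standard library are available. Lean on these libraries where they do the work, as an engineer would, in place of code of your own. Each camera call takes 0.05 s, during which the arm holds its last target. There are 200 camera calls.

TASK

Put the tea things back in their wooden rack: lower each glass shaker (do not drop it) upright into the round well that fits it, the larger in the larger and the smaller in the smaller, until it stands on the bottom. Push the wooden spoon down past the sprung jaw until its handle lies fully home in the two forks, the middle of the handle about midway between them, with the jaw sprung shut over it. Leave the kettle and the mug where they are.

Things in the scene. Friction and masses are not known exactly. Their poses are not given: they have to be found in the camera images.
- rack: Fixed wooden rack; origin under the middle of its fork clip, z up; the clip's slot runs along rack y. Base board 12 mm thick, x +-55, y -85 to 160 mm. Two upright aluminium U forks, 10 mm thick, at y = +-39 mm: slot 19 mm wide, bottom at z 42 mm, prongs to z 63, splayed lips to z 72. Between the forks 68 mm are free above the board. Well block 165 x 95 x 35 mm high, centred at x 0, y 205 mm.
- seat (a point): Middle of the clip: where the middle of the spoon handle's axis lies when fully home, 50 mm above the rack's underside, midway between the forks; axes as the rack's (the handle lies along y, either way round).
- well_large (a point): Centre of the floor of the larger well: 70 mm bore, 25 mm deep (floor 10 mm, mouth 35 mm above the work surface), at rack x -38, y 205 mm.
- well_small (a point): Centre of the floor of the smaller well: 56 mm bore, 25 mm deep, same heights, at rack x +43, y 205 mm.
- jaw (a joint): Angle (rad) of the dark steel sprung jaw: 0 shut, up to 0.5 as it swings away to rack +x about a pin along y at rack x -6, z 20 mm. A rod along the slot, pressed straight down on both ramps with some 5 to 15 N, swings the jaw out about 0.2 rad; it springs shut over the rod once that is home. A rod pulled up is held.
- spoon: Loose wooden spoon, 200 mm long, about 60 g, lying flat. Origin on the handle's axis at the middle of the handle, 8 mm above its underside; x along the handle towards the bowl. The handle is a round rod 16 mm thick from x -80 to +78 mm; the round bowl, 44 mm wide and 12 mm high, reaches to x +120 mm.
- shaker_large: Loose glass sugar shaker with a domed steel cap, 60 mm in diameter, 110 mm high, about 350 g; straight-sided glass to 76 mm, cap 52 mm wide above 86 mm. Origin: centre of its underside; z up. Stands upright at the start.
- shaker_small: Loose glass shaker of the same kind, 46 mm in diameter, 90 mm high, about 180 g; straight-sided glass to 56 mm, cap 38 mm wide above 66 mm. Origin: centre of its underside; z up. Stands upright at the start.
- kettle: Loose white kettle, 160 mm wide at the foot (about 200 mm with handle), 200 mm high; origin centre of its underside. Not to be moved.
- mug: Loose terracotta mug, 82 mm wide, 92 mm high; origin centre of its underside. Not to be moved.
- nose (a point): Midpoint between the tips of the jaw's two noses, on their underside (jaw shut: rack x +1, y 0, z 59.5 mm). One nose stands just outside each fork, at y = +-51 mm, 10 mm wide, reaching over the slot from +x; on top a ramp rises towards +x, to z 81 mm. The two are joined by an arm and pin low down, well below the seated rod.
There are look-alikes about, which are no part of the job. Several things have the shape of the spoon; the one meant has the colours described above.

How it is judged:
By the outcome, as a careful person would: the job done as asked, in the order asked, and still so for the second after the job is handed in, with the robot touching nothing.
It also fails if it takes over 72 s, if anything falls off the work surface, if the arm or the gripper's body presses on something with over 40 N, if the wrist force passes 120 N, or if a joint passes its speed limit or range.

## Working session

There is one attempt and no reset: what is moved stays moved. The work goes in short steps, Python scripts to look and compute and a tool call to move; the robot and the scene stay as the last step left them, time stands still between calls to the robot, and variables do not carry over. Pictures are saved under pics/ and viewed, at most 13 in all, crops included, and the job is handed in when it is done.

Besides the shell and the picture viewer there is one more tool, called after ">>>" as a command line: name --argument value ..., lists and objects as JSON in quotes. arm_command: Moves the arm, as the interface text tells. Its arguments: {"type":"object","properties":{"motion":{"type":"array"},"force":{"type":"number"}},"required":["motion"]}

```bash
mkdir -p pics
cat > h.py <<'E'
import numpy as np, cv2
from station import env, snapshot, job
def save(name,fn):
    s=snapshot(name); cv2.imwrite('pics/'+fn+'.png',s['color']); np.savez('pics/'+fn+'.npz',**s); return s
def load(fn): return dict(np.load('pics/'+fn+'.npz'))
def rays(s,uv):
    uv=np.asarray(uv,float).reshape(-1,1,2)
    n=cv2.undistortPoints(uv,s['K'],s['dist']).reshape(-1,2)
    d=np.c_[n,np.ones(len(n))]@s['R']; c=-s['R'].T@s['t']; return c,d
def plane(s,uv,z):
    c,d=rays(s,uv); k=(z-c[2])/d[:,2]; return c+k[:,None]*d
def cloud(s):
    h,w=s['range_z'].shape
    uv=np.stack(np.meshgrid(np.arange(w),np.arange(h)),-1).reshape(-1,2)
    c,d=rays(s,uv); P=c+s['range_z'].reshape(-1,1)*d
    return P.reshape(h,w,3)
def proj(s,X):
    p,_=cv2.projectPoints(np.asarray(X,float).reshape(-1,1,3),cv2.Rodrigues(s['R'])[0],s['t'],s['K'],s['dist']); return p.reshape(-1,2)
E
python3 - <<'E'
from h import *
a=save('top','top0')['color'];b=save('side','side0')['color']
cv2.imwrite('pics/both.png',cv2.resize(np.vstack([a,b]),None,fx=.78,fy=.78))
cv2.imwrite('pics/t.png',cv2.resize(a,(800,600)));cv2.imwrite('pics/s.png',cv2.resize(b,(800,600)))
st=env.get_state();print({k:np.round(v,3) for k,v in st.items()})
E
```

```text
{'time': np.float64(0.1), 'joint_pos': array([ 0.941,  0.181,  1.608, -0.   ,  1.354, -0.206]), 'qd': array([-0.001,  0.   , -0.002,  0.   , -0.   ,  0.001]), 'joint_efforts': array([ 1.0000e-03, -4.4588e+01, -3.5224e+01, -0.0000e+00,  4.0000e-03,
       -0.0000e+00]), 'ee_pos': array([0.236, 0.524, 0.208]), 'tool_rot': array([-6.610e-01, -3.071e+00,  2.000e-03]), 'wrist_force': array([-0.615,  0.243, -0.614]), 'ft_torque': array([-0.019,  0.032,  0.016]), 'grasp_force': np.float64(0.0), 'finger_gap': np.float64(0.086)}
```

View pics/t.png

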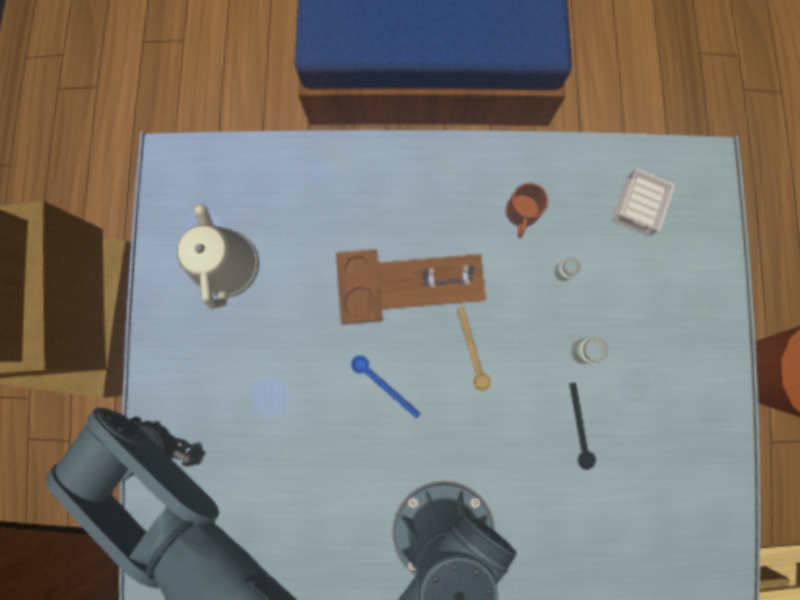

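View pics/s.png

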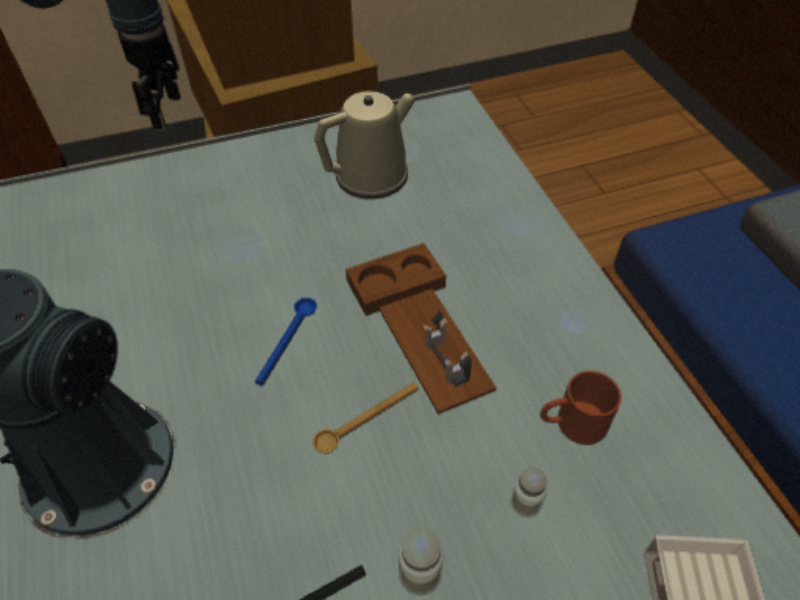

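The top view (800x600 scale) shows the rack at (410,285), with its wells on the left and the clip on the right. The large shaker is at (592,350), the small one at (568,268), the mug at (527,205) and the kettle at (215,260). Spoon-shaped things are blue (390,385), wood-coloured (472,345) and black (580,425). The wood-coloured one fits "wooden spoon". I'll measure next and confirm it in a crop.

```bash
cat > m1.py <<'E'
from h import *
s=load('top0');img=s['color'];hsv=cv2.cvtColor(img,cv2.COLOR_BGR2HSV);P=cloud(s)
f=512/800
def win(x0,y0,x1,y1):
    m=np.zeros(img.shape[:2],np.uint8);m[int(y0*f):int(y1*f),int(x0*f):int(x1*f)]=1;return m
H,S,V=cv2.split(hsv)
# spoon
m=((H>8)&(H<30)&(S>90)).astype(np.uint8)*win(445,305,505,400)
ys,xs=np.nonzero(m);W=plane(s,np.c_[xs,ys],.008)
c=W[:,:2].mean(0);u,sv,vt=np.linalg.svd(W[:,:2]-c);d=vt[0]
t=(W[:,:2]-c)@d;print('spoon n',len(t),'c',c,'dir',d,'t',t.min(),t.max())
w=(W[:,:2]-c)@vt[1]
for a in np.arange(-.12,.12,.02):
    k=(t>a)&(t<a+.02)
    if k.any():print(round(a,2),k.sum(),np.round([w[k].min(),w[k].max(),w[k].mean()],4))
# rack
m=((H<20)&(S>90)&(V>50)).astype(np.uint8)*win(325,240,500,330)
print('rack heights',np.percentile(P[...,2][m>0],[5,50,95]))
for lo,hi,z in((.004,.02,.012),(.028,.05,.035)):
    k=(m>0)&(P[...,2]>lo)&(P[...,2]<hi)
    q=plane(s,np.argwhere(k)[:,::-1],z)[:,:2].astype(np.float32);r=cv2.minAreaRect(q*1000);print(z,k.sum(),r,cv2.boxPoints(r).round(1).tolist())
# shakers by depth
for n,w_ in(('L',(565,325,620,375)),('S',(545,245,590,290))):
    k=(win(*w_)>0)&(P[...,2]>.03)
    q=P[k];print(n,k.sum(),q.min(0),q.max(0)); 
    top=q[q[:,2]>q[:,2].max()-.02];print(' top',len(top),top.mean(0),np.median(top,0))
print('cam',-s['R'].T@s['t'])
a=img[int(290*f):int(480*f),int(330*f):int(620*f)];cv2.imwrite('pics/c1.png',cv2.resize(a,None,fx=4,fy=4,interpolation=2))
E
python3 m1.py
```

```text
spoon n 219 c [ 0.3984643  -0.07065378] dir [-0.95840716 -0.28540449] t -0.1156996268513675 0.07810070143552202
-0.12 14 [-0.0051  0.0054  0.0002]
-0.1 18 [-0.0056  0.0051 -0.0006]
-0.08 15 [-0.0049  0.0045 -0.    ]
-0.06 18 [-0.0055  0.0049 -0.0003]
-0.04 18 [-0.005   0.0057  0.0003]
-0.02 16 [-0.0043  0.005   0.0005]
0.0 18 [-0.0049  0.0058  0.0004]
0.02 16 [-0.0042  0.0051  0.0004]
0.04 43 [-0.0162  0.0155  0.    ]
0.06 43 [-0.0175  0.0166 -0.0003]
rack heights [0.00603383 0.01204297 0.03605144]
0.012 2093 ((545.7897338867188, 67.216064453125), (167.41905212402344, 319.64459228515625), 1.7139326333999634) [[457.29998779296875, 224.5], [466.8999938964844, -95.0], [634.2000122070312, -90.0], [624.7000122070312, 229.5]]
0.035 674 ((556.5715942382812, 193.0711212158203), (160.7150421142578, 93.67367553710938), 5.0726165771484375) [[472.3999938964844, 232.60000610351562], [480.70001220703125, 139.3000030517578], [640.7999877929688, 153.5], [632.5, 246.8000030517578]]
L 323 [ 0.37234525 -0.34959386  0.03021361] [0.44113972 0.0918528  1.37124994]
 top 8 [0.37234525 0.0918528  1.37124994] [0.37234525 0.0918528  1.37124994]
S 154 [ 0.37234525 -0.29950481  0.03108751] [0.61620981 0.0918528  1.37124994]
 top 4 [0.37234525 0.0918528  1.37124994] [0.37234525 0.0918528  1.37124994]
cam [0.37234525 0.0918528  1.37124994]
```

View pics/c1.png

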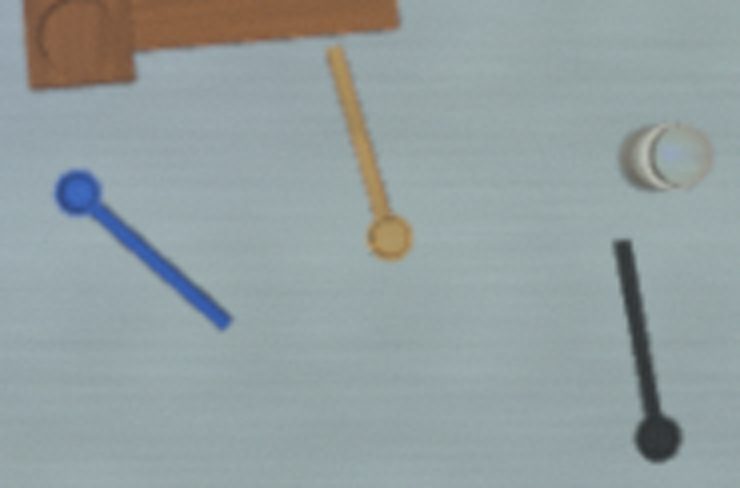

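The crop shows the wooden spoon with its handle from (335,50) to (385,215) and its bowl at (390,238). It is wood-coloured; the other two are plain blue and black. Next I'll measure the shakers and rack in both views.

```bash
cat > m2.py <<'E'
from h import *
C={'top':load('top0'),'side':load('side0')}
f=512/800
W={'top':{'L':(565,325,620,375),'S':(545,245,590,290)},'side':{'L':(385,515,460,600),'S':(500,455,560,520)}}
for n,s in C.items():
    P=cloud(s);s['P']=P
    for o,(hgt,rad) in {'L':(.110,.026),'S':(.090,.019)}.items():
        x0,y0,x1,y1=[int(v*f) for v in W[n][o]]
        q=P[y0:y1,x0:x1].reshape(-1,3);q=q[(q[:,2]>.02)&(q[:,2]<.14)]
        cap=q[q[:,2]>hgt-.02]
        from scipy.optimize import least_squares
        R={'L':.030,'S':.023}[o];body=q[(q[:,2]<hgt-.036)]
        print(n,o,'zmax',q[:,2].max().round(4),'cap',len(cap),cap.mean(0).round(4),'top4mm',q[q[:,2]>hgt-.008].mean(0).round(4))
        if len(body)>8:
            r=least_squares(lambda c:np.hypot(*(body[:,:2]-c).T)-R,cap[:,:2].mean(0),loss='soft_l1',f_scale=.002);print('   body fit',len(body),r.x.round(4),r.cost)
for n,s in C.items():
    hsv=cv2.cvtColor(s['color'],cv2.COLOR_BGR2HSV);H,S,V=cv2.split(hsv);P=s['P']
    in_=(abs(P[...,0]-.56)<.12)&(P[...,1]>-.12)&(P[...,1]<.28)
    m=in_&((H<20)|(H>170))&(S>90)
    k=m&(abs(P[...,2]-.035)<.006);k2=m&(abs(P[...,2]-.012)<.006)
    for kk,z in((k,.035),(k2,.012)):
        kk=cv2.morphologyEx(kk.astype(np.uint8),cv2.MORPH_OPEN,np.ones((3,3)))
        c,_=cv2.findContours(kk,0,1);c=max(c,key=cv2.contourArea)
        q=plane(s,c[:,0,:],z)[:,:2].astype(np.float32);r=cv2.minAreaRect(q*1000);print(n,z,P[kk>0][:,2].mean().round(4),r)
# metal/forks: points above .05 in rack area
    k=in_&(P[...,2]>.05)&(P[...,2]<.1)&(P[...,1]<.1);q=P[k];print(n,'forks',len(q),q.mean(0).round(4));
    for g in (q[q[:,1]>q[:,1].mean()],q[q[:,1]<q[:,1].mean()]):print('  ',len(g),g.mean(0).round(4),g[:,:2].min(0).round(3),g[:,:2].max(0).round(3))
# mug, kettle
s=C['top'];P=s['P']
for o,(x0,y0,x1,y1) in {'mug':(500,175,555,240),'kettle':(170,200,265,310)}.items():
    q=P[int(y0*f):int(y1*f),int(x0*f):int(x1*f)].reshape(-1,3);q=q[(q[:,2]>.02)&(q[:,2]<.3)];print(o,q.min(0).round(3),q.max(0).round(3))
E
python3 m2.py
```

```text
top L zmax 0.1133 cap 193 [ 0.4107 -0.3232  0.1043] top4mm [ 0.4109 -0.3252  0.1066]
   body fit 73 [ 0.4114 -0.3254] 1.587458177047855e-05
top S zmax 0.0918 cap 89 [ 0.5951 -0.2809  0.0835] top4mm [ 0.5952 -0.2808  0.0862]
   body fit 37 [ 0.5966 -0.2847] 1.0908676518316042e-05
side L zmax 0.1123 cap 546 [ 0.4098 -0.3311  0.1041] top4mm [ 0.4104 -0.3296  0.1064]
   body fit 231 [ 0.4112 -0.3279] 2.5561489961531062e-05
side S zmax 0.0925 cap 246 [ 0.5944 -0.289   0.0833] top4mm [ 0.5963 -0.2874  0.086 ]
   body fit 135 [ 0.598  -0.2852] 3.188092428118802e-05
top 0.035 0.0338 ((567.58984375, 195.83482360839844), (75.49510192871094, 107.74705505371094), 19.59739875793457)
top 0.012 0.0109 ((566.4808959960938, 89.07555389404297), (105.09217834472656, 115.7489013671875), 4.6798996925354)
top forks 77 [ 0.5811 -0.0062  0.0687]
   41 [0.5789 0.0348 0.0695] [0.555 0.023] [0.595 0.047]
   36 [ 0.5837 -0.0529  0.0678] [ 0.562 -0.065] [ 0.598 -0.043]
side 0.035 0.0344 ((558.043701171875, 189.70272827148438), (165.56350708007812, 97.89816284179688), 4.926095485687256)
side 0.012 0.0117 ((571.72265625, 27.470550537109375), (110.33248901367188, 252.56686401367188), 4.956577777862549)
side forks 192 [ 0.5806 -0.0128  0.0667]
   93 [0.5774 0.0335 0.0666] [0.554 0.021] [0.594 0.048]
   99 [ 0.5835 -0.0562  0.0667] [ 0.559 -0.066] [ 0.6   -0.042]
mug [ 0.67  -0.231  0.021] [ 0.786 -0.148  0.097]
kettle [0.494 0.441 0.02 ] [0.713 0.572 0.202]
```

>>> arm_command --motion '[[[2,-5.5,2,0.1,8.5],[4.5,-11,4,0.2,8.5],[7,-16.5,6,0.3,8.5],[9.5,-22,8,0.4,8.5],[12,-27,9,0.512,8.5]]]'

```text
time: 0.72
ee_pos: [0.357, 0.2525, 0.3003]
tool_rot: [-0.145, 3.137, 0.001]
wrist_force: [0.9, 0.5, -0.7]
finger_gap: 0.0852
grasp_force: 0.0
```

>>> arm_command --motion '[[[3,-5,0,0,8.5],[5,-10,0,0,8.5],[7,-14,0,0,8.5],[9,-18,0,0,8.5],[9,-18,0,0,8.5]]]'

```text
time: 1.35
ee_pos: [0.4471, 0.0717, 0.2987]
tool_rot: [0.131, -3.138, 0.001]
wrist_force: [-0.1, -0.3, 0.2]
finger_gap: 0.0851
grasp_force: 0.0
```

Run:
```python
from h import *
s=save('wrist','w1');st=env.get_state();print(st['time'],st['ee_pos'],st['tool_rot'])
cv2.imwrite('pics/w1b.png',cv2.resize(s['color'],(800,600)));print(-s['R'].T@s['t'])
```

```text
1.4 [0.44641569 0.07319835 0.29873486] [ 1.33764691e-01 -3.13736765e+00 -6.31905438e-04]
[0.36356588 0.06425917 0.46424468]
```

View pics/w1b.png

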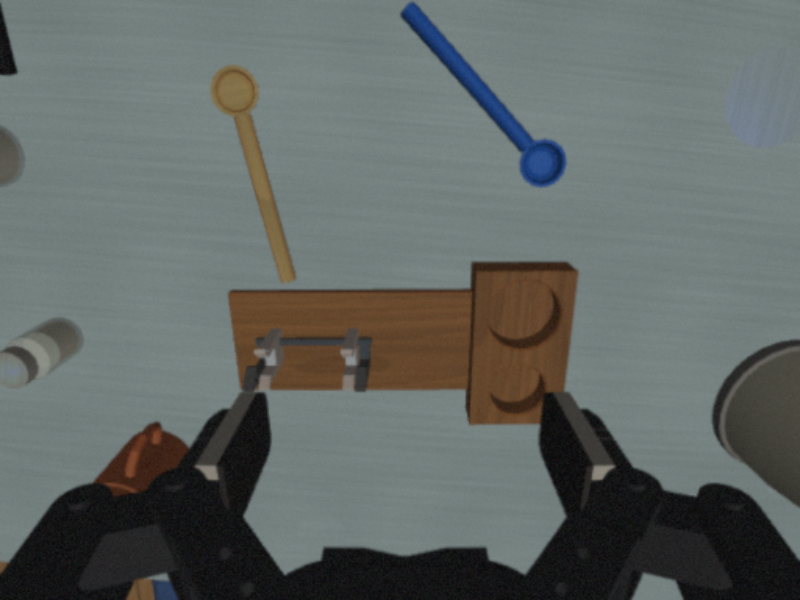

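The wrist view shows the block with wells at (523,312) and (517,388), the clip forks at (270,355) and (352,355), and the wooden spoon from (288,280) to its bowl at (235,90). I'll refine the rack and spoon positions from this closer view.

```bash
cat > m3.py <<'E'
from h import *
s=load('w1');P=cloud(s);H,S,V=cv2.split(cv2.cvtColor(s['color'],cv2.COLOR_BGR2HSV));f=.64
brown=((H<17)|(H>172))&(S>80)
def rect(k,z):
    k=cv2.morphologyEx(k.astype(np.uint8),cv2.MORPH_OPEN,np.ones((3,3)));c,_=cv2.findContours(k,0,1);c=max(c,key=cv2.contourArea)
    r=cv2.minAreaRect((plane(s,c[:,0,:].astype(float),z)[:,:2]*1000).astype(np.float32));return r
in_=(abs(P[...,0]-.56)<.12)&(P[...,1]>-.12)&(P[...,1]<.28)
print('z',np.percentile(P[...,2][in_&brown],[10,50,90]))
print('block',rect(in_&brown&(abs(P[...,2]-.035)<.006),.035));print('board',rect(in_&brown&(abs(P[...,2]-.012)<.006),.012))
# well floors
k=in_&brown&(abs(P[...,2]-.010)<.004)&(P[...,1]>.15);q=P[k];print('floor pts',len(q))
for g,nm in((q[q[:,0]<.562],'L'),(q[q[:,0]>.562],'S')):print(nm,len(g),g[:,:2].min(0),g[:,:2].max(0))
# spoon
m=np.zeros(H.shape,bool);m[int(60*f):int(285*f),int(200*f):int(300*f)]=1
m&=(S>70)&(H>8)&(H<30)&(np.abs(P[...,2]-.010)<.012)
ys,xs=np.nonzero(m);W=plane(s,np.c_[xs,ys],.008)[:,:2];c=W.mean(0)
h=W[W[:,0]>.40];c=h.mean(0);u,_,vt=np.linalg.svd(h-c);d=vt[0]*-np.sign(vt[0][0])
t=(W-c)@d;e=t.min();w=(W-c)@vt[1]
for x in(0.0799,):print('spoon len',t.max()-e,'origin',c+d*(e+x),'deg',np.degrees(np.arctan2(d[1],d[0])),'from bowl',c+d*(t.max()-.12),'hw',[w[(t<0)].min(),w[t<0].max()])
# forks
k=in_&(P[...,2]>.05)&(P[...,2]<.1)&(P[...,1]<.1);q=P[k]
for g in (q[q[:,1]>-.01],q[q[:,1]<-.01]):print('fork',len(g),g.mean(0).round(4),g.min(0).round(3),g.max(0).round(3))
E
python3 m3.py
```

```text
z [0.01086556 0.01297251 0.03574435]
block ((556.9393310546875, 193.19619750976562), (165.0902099609375, 95.52479553222656), 4.970472812652588)
board ((571.3173217773438, 26.6922607421875), (108.13834381103516, 242.61878967285156), 4.751080513000488)
floor pts 1946
L 1337 [0.47184772 0.15093525] [0.55543013 0.23112788]
S 609 [0.58506385 0.15011641] [0.62982024 0.22665979]
spoon len 0.20016396703005207 origin [ 0.43649077 -0.06104672] deg -163.8553650535823 from bowl [ 0.43623721 -0.06112012] hw [np.float64(-0.007544646960499636), np.float64(0.007469966050795424)]
fork 299 [0.5766 0.0345 0.068 ] [0.551 0.022 0.05 ] [0.594 0.047 0.082]
fork 356 [ 0.5844 -0.0525  0.0672] [ 0.56  -0.066  0.05 ] [ 0.6   -0.042  0.082]
```

>>> arm_command --motion '[[[-1,-6,0,0,8.5],[-2,-12,0,0,8.5],[-2.5,-18,-2,0,8.5],[-3,-24,-4,0,8.5],[-3.5,-30,-6,0,8.5]]]'

```text
time: 2.02
ee_pos: [0.4116, -0.2236, 0.2398]
tool_rot: [-0.141, 3.138, -0.0]
wrist_force: [1.9, 0.5, 0.1]
finger_gap: 0.085
grasp_force: 0.0
```

>>> arm_command --motion '[[[0,-5,-2,0,8.5],[0,-10,-4,0,8.5],[0,-10,-7,0,8.5],[0,-10,-7,0,8.5],[0,-10,-7,0,8.5]]]'

```text
time: 2.65
ee_pos: [0.4124, -0.3223, 0.1712]
tool_rot: [-0.141, 3.138, -0.001]
wrist_force: [-0.4, 0.5, 0.9]
finger_gap: 0.0855
grasp_force: 0.0
```

Run:
```python
from h import *
s=save('wrist','w2');st=env.get_state();print(st['ee_pos'],st['tool_rot']);P=cloud(s)
q=P.reshape(-1,3);q=q[(abs(q[:,0]-.411)<.05)&(abs(q[:,1]+.327)<.036)&(q[:,2]>.02)&(q[:,2]<.113)]
print(len(q),q.min(0),q.max(0))
cap=q[(q[:,2]>.090)];print('cap',len(cap),cap.min(0),cap.max(0))
t=q[q[:,2]>.1065];print(len(t),t.mean(0))
from scipy.optimize import least_squares
for lo,hi,R in((.08,.1,.026),(.02,.075,.030)):
    b=q[(q[:,2]>lo)&(q[:,2]<hi)]
    if len(b)>20:
        r=least_squares(lambda c:np.hypot(*(b[:,:2]-c).T)-R,[.411,-.327],loss='soft_l1',f_scale=.002);print(lo,len(b),r.x)
s=load('w1');P=cloud(s);q=P.reshape(-1,3);q=q[(abs(q[:,0]-.597)<.04)&(abs(q[:,1]+.285)<.04)&(q[:,2]>.015)]
for lo,hi,R in((.015,.055,.023),):
    b=q[(q[:,2]>lo)&(q[:,2]<hi)]
    r=least_squares(lambda c:np.hypot(*(b[:,:2]-c).T)-R,[.597,-.285],loss='soft_l1',f_scale=.002);print('small',len(b),r.x)
```

```text
[ 0.41269208 -0.32271379  0.17168322] [-1.41214745e-01  3.13711719e+00 -2.50272780e-03]
4377 [ 0.38088636 -0.35731992  0.02053716] [ 0.43691131 -0.29789878  0.11174513]
cap 3168 [ 0.38513722 -0.35301758  0.09011798] [ 0.43691131 -0.30175945  0.11174513]
1596 [ 0.41003058 -0.32756389  0.10889322]
0.08 606 [ 0.4106193 -0.3275519]
0.02 538 [ 0.41141521 -0.32757886]
small 575 [ 0.59774398 -0.28515473]
```

>>> arm_command --motion '[[[-0.15,-0.5,0,0,8.5],[-0.15,-0.5,-3,0,8.5],[-0.15,-0.5,-6.5,0,8.5],[-0.15,-0.5,-10,0,8.5],[-0.15,-0.5,-12.9,0,8.5]]]' --force 45

```text
time: 3.32
ee_pos: [0.4105, -0.3285, 0.0409]
tool_rot: [-0.139, 3.138, -0.002]
wrist_force: [-0.8, 0.2, -0.3]
finger_gap: 0.085
grasp_force: 0.0
```

>>> arm_command --motion '[[[0,0,0,0,8.5],[0,0,0,0,6.5],[0,0,0,0,5.5],[0,0,0,0,5],[0,0,0,0,5]]]'

```text
time: 3.95
ee_pos: [0.4114, -0.329, 0.0436]
tool_rot: [-0.139, 3.136, -0.004]
wrist_force: [-0.3, 3.4, 6.6]
finger_gap: 0.058
grasp_force: 46.6
```

>>> arm_command --motion '[[[0,0,1,0,5],[0,0,3,0,5],[0,0,6,0,5],[0,0,9,0,5],[0,0,11,0,5]]]'

```text
time: 4.58
ee_pos: [0.4106, -0.3288, 0.1537]
tool_rot: [-0.139, 3.137, -0.004]
wrist_force: [0.7, 0.3, -3.2]
finger_gap: 0.0577
grasp_force: 49.1
```

>>> arm_command --motion '[[[1,5,0,0,5],[2,10,0,0,5],[3,15,0,0,5],[4,20,0,0,5],[5,25,0,0,5]]]'

```text
time: 5.2
ee_pos: [0.4604, -0.0767, 0.1522]
tool_rot: [-0.138, 3.137, -0.001]
wrist_force: [0.8, 0.2, -4.7]
finger_gap: 0.057
grasp_force: 49.3
```

>>> arm_command --motion '[[[1.2,5.5,0,0,5],[2.4,11,0,0,5],[3.6,16.5,0,0,5],[4.8,22,0,0,5],[5.8,26.9,0,0,5]]]'

```text
time: 5.82
ee_pos: [0.5184, 0.1929, 0.1522]
tool_rot: [-0.14, 3.137, -0.0]
wrist_force: [0.6, -0.4, -3.6]
finger_gap: 0.0575
grasp_force: 49.3
```

Run:
```python
from h import *
s=save('side','s3');w=save('wrist','w3');st=env.get_state();print(st['ee_pos'],st['tool_rot'],st['finger_gap'],st['wrist_force'])
cv2.imwrite('pics/sw3.png',np.vstack([s['color'][60:330,100:400],w['color'][100:,100:400]]))
```

```text
[0.51848312 0.19538469 0.1521956 ] [-1.45737735e-01  3.13640788e+00  3.00353796e-03] 0.057154802691951875 [-8.79108878e-02 -1.79663515e-03 -3.35612807e+00]
```

View pics/sw3.png

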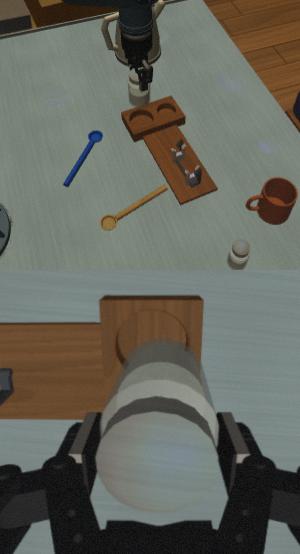

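The picture shows the large shaker held upright above the large well: at (137,85) in the upper half (side view) and over the well at (150,335) in the lower half (wrist view). I'll measure the offset between shaker and well.

```bash
cat > fit.py <<'E'
from h import *
from scipy.optimize import least_squares
def fit(s,x,y,R,lo,hi,Rc,clo,chi):
    q=cloud(s).reshape(-1,3);q=q[(np.hypot(q[:,0]-x,q[:,1]-y)<R+.008)]
    for a,b,r in((lo,hi,R),(clo,chi,Rc)):
        p=q[(q[:,2]>a)&(q[:,2]<b)]
        if len(p)<15:print('few',len(p));continue
        f=least_squares(lambda c:np.hypot(*(p[:,:2]-c).T)-r,[x,y],loss='soft_l1',f_scale=.002);print(a,b,len(p),f.x.round(4))
    print('zmax',np.percentile(q[q[:,2]<clo+.1][:,2],99.5))
E
python3 - <<'E'
from fit import *
b=.1522-.043
for n in('s3','w3'):print(n);fit(load(n),.518,.195,.030,b+.003,b+.05,.026,b+.087,b+.1)
print(env.get_state()['ee_pos'])
E
```

```text
s3
0.11220000000000001 0.1592 242 [0.5193 0.1942]
0.19619999999999999 0.2092 54 [0.5196 0.1918]
zmax 0.28999263789345503
w3
0.11220000000000001 0.1592 1670 [0.5199 0.1991]
0.19619999999999999 0.2092 2627 [0.5194 0.1963]
zmax 0.2645537025990492
[0.51848312 0.19538469 0.1521956 ]
```

>>> arm_command --motion '[[[0,-0.6,0,0,5],[0,-0.6,-2,0,5],[0,-0.6,-4,0,5],[0,-0.6,-6,0,5],[0,-0.6,-6.5,0,5]]]'

```text
time: 6.55
ee_pos: [0.5171, 0.1829, 0.0851]
tool_rot: [0.135, -3.136, 0.001]
wrist_force: [-1.4, 0.3, -4.5]
finger_gap: 0.0577
grasp_force: 49.6
```

Run:
```python
from fit import *
w=save('wrist','w4');s=save('side','s4');st=env.get_state();print(st['ee_pos'],st['wrist_force'])
b=st['ee_pos'][2]-.043
for n in('s4','w4'):print(n);fit(load(n),.519,.190,.030,b+.005,b+.05,.026,b+.087,b+.1)
cv2.imwrite('pics/sw4.png',np.hstack([cv2.resize(s['color'][90:220,180:340],None,fx=2.5,fy=2.5),cv2.resize(w['color'][60:,150:420],(290,325))]))
```

```text
[0.5179661  0.18357738 0.08614631] [ 0.10922774 -0.32497019 -3.66497621]
s4
0.048146305683669795 0.0931463056836698 196 [0.5182 0.1845]
0.1301463056836698 0.14314630568366982 48 [0.5178 0.1846]
zmax 0.2195717163698863
w4
0.048146305683669795 0.0931463056836698 1707 [0.5175 0.1835]
0.1301463056836698 0.14314630568366982 2834 [0.5178 0.1835]
zmax 0.19729944759193718
```

View pics/sw4.png

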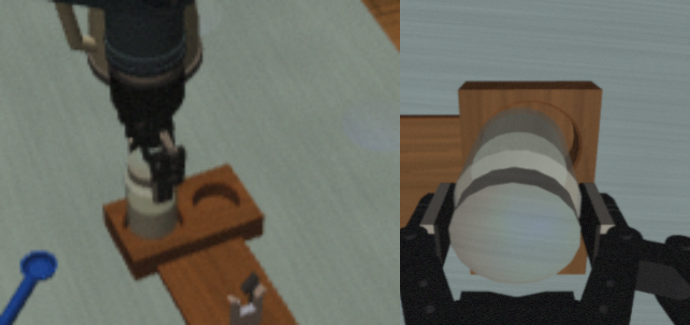

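In the picture the shaker stands just above the large well (right half, well arc at (560,130)). More of the well shows on the +y side, so a small +y shift is needed. I'll measure the block in the same pictures for a relative figure.

```bash
cat > blk.py <<'E'
from h import *
def block(n):
    s=load(n);P=cloud(s);H,S,V=cv2.split(cv2.cvtColor(s['color'],cv2.COLOR_BGR2HSV))
    k=((H<17)|(H>172))&(S>80)&(abs(P[...,2]-.035)<.005)&(abs(P[...,0]-.557)<.11)&(abs(P[...,1]-.193)<.08)
    k=cv2.morphologyEx(k.astype(np.uint8),cv2.MORPH_OPEN,np.ones((3,3)))
    q=plane(s,np.argwhere(k>0)[:,::-1].astype(float),.035)[:,:2]
    ex=np.array([.9963,.0856]);ey=np.array([-.0856,.9963])
    a=(q-[.557,.1932])@ex;b=(q-[.557,.1932])@ey
    print(n,'x edges',np.percentile(a,[.3,99.7]).round(4),'y edges',np.percentile(b,[.3,99.7]).round(4))
    print('   yedges local x<-.05:',np.percentile(b[a<-.07],[2,98]).round(4))
E
python3 - <<'E'
from blk import *
for n in('w1','w3','w4','s4','side0'):block(n)
E
```

```text
w1 x edges [-0.0825  0.0823] y edges [-0.0473  0.0475]
   yedges local x<-.05: [-0.0457  0.0454]
w3 x edges [-0.0816  0.0147] y edges [-0.0468  0.0479]
   yedges local x<-.05: [-0.0441  0.0458]
w4 x edges [-0.0821  0.0833] y edges [-0.0466  0.0482]
   yedges local x<-.05: [-0.0442  0.0463]
s4 x edges [-0.0818  0.0834] y edges [-0.0496  0.0454]
   yedges local x<-.05: [-0.0448  0.043 ]
side0 x edges [-0.0814  0.0831] y edges [-0.05    0.0454]
   yedges local x<-.05: [-0.0471  0.0417]
```

>>> arm_command --motion '[[[0.15,0.6,0,0,5],[0.15,0.6,0,0,5],[0.15,0.6,-1,0,5],[0.15,0.6,-1.8,0,5],[0.15,0.6,-1.8,0,5]]]'

```text
time: 7.28
ee_pos: [0.5185, 0.1907, 0.0668]
tool_rot: [0.139, -3.136, 0.0]
wrist_force: [0.1, 0.4, -3.8]
finger_gap: 0.0575
grasp_force: 49.6
```

>>> arm_command --motion '[[[0,0,-0.4,0,5],[0,0,-0.8,0,5],[0,0,-1.1,0,5],[0,0,-1.3,0,5],[0,0,-1.3,0,5]]]'

```text
time: 7.9
ee_pos: [0.5196, 0.1908, 0.055]
tool_rot: [0.139, -3.138, 0.0]
wrist_force: [0.5, 0.4, -2.9]
finger_gap: 0.0571
grasp_force: 49.6
```

>>> arm_command --motion '[[[0,0,-0.05,0,5],[0,0,-0.1,0,5],[0,0,-0.15,0,5],[0,0,-0.2,0,5],[0,0,-0.2,0,5]]]'

```text
time: 8.52
ee_pos: [0.5202, 0.1909, 0.0539]
tool_rot: [-0.139, 3.137, 0.0]
wrist_force: [-1.1, -0.6, 2.3]
finger_gap: 0.0573
grasp_force: 50.3
```

>>> arm_command --motion '[[[0,0,0,0,6.5],[0,0,0,0,8.5],[0,0,0,0,8.5],[0,0,0,0,8.5],[0,0,3,0,8.5]]]'

```text
time: 9.15
ee_pos: [0.5174, 0.1904, 0.0811]
tool_rot: [0.138, -3.133, 0.001]
wrist_force: [0.4, -0.3, 0.4]
finger_gap: 0.0848
grasp_force: 0.0
```

>>> arm_command --motion '[[[0,0,5,0,8.5],[0,0,10,0,8.5],[0,-6,11,0,8.5],[0,-12,11,0,8.5],[0,-17,11,0,8.5]]]'

```text
time: 9.78
ee_pos: [0.5196, 0.019, 0.1937]
tool_rot: [-0.139, 3.137, -0.001]
wrist_force: [-0.5, 0.6, -0.7]
finger_gap: 0.085
grasp_force: 0.0
```

Run:
```python
from fit import *
save('side','s5');save('top','t5');st=env.get_state();print(st['ee_pos'],st['tool_rot'],st['wrist_force'])
for n in('s5','t5'):print(n);fit(load(n),.519,.190,.030,.04,.084,.026,.097,.112)
for n in('s5','t5'):print(n,'small');fit(load(n),.597,-.285,.023,.005,.055,.019,.068,.08)
```

```text
[0.51981541 0.01651284 0.19340545] [-1.30477034e-01  3.13848957e+00 -2.61007400e-03] [ 0.67705454 -0.67156504  0.0922454 ]
s5
0.04 0.084 209 [0.5207 0.1933]
0.097 0.112 99 [0.521  0.1939]
zmax 0.12145643664688434
t5
0.04 0.084 22 [0.5214 0.1925]
0.097 0.112 56 [0.5212 0.1927]
zmax 0.12181094506965344
s5 small
0.005 0.055 199 [ 0.5979 -0.2851]
0.068 0.08 59 [ 0.5981 -0.2847]
zmax 0.09046637385875217
t5 small
0.005 0.055 58 [ 0.5966 -0.2847]
0.068 0.08 26 [ 0.5984 -0.2836]
zmax 0.09209104808556343
```

>>> arm_command --motion '[[[1,-5,0,0,8.5],[3,-10,0,0,8.5],[5,-15,0,0,8.5],[6.5,-20,0,0,8.5],[7.5,-26,0,0,8.5]]]'

```text
time: 10.5
ee_pos: [0.5956, -0.2393, 0.193]
tool_rot: [-0.141, 3.138, 0.001]
wrist_force: [0.9, -0.0, 0.2]
finger_gap: 0.0849
grasp_force: 0.0
```

>>> arm_command --motion '[[[0.3,-3,-2,0,8.5],[0.3,-4.2,-4,0,8.5],[0.3,-4.2,-4,0,8.5],[0.3,-4.2,-4,0,8.5],[0.3,-4.2,-4,0,8.5]]]'

```text
time: 11.12
ee_pos: [0.5984, -0.28, 0.1544]
tool_rot: [-0.141, 3.137, -0.001]
wrist_force: [0.9, -0.1, -0.1]
finger_gap: 0.0851
grasp_force: 0.0
```

Run:
```python
from fit import *
save('wrist','w6');st=env.get_state();print(st['ee_pos'],st['tool_rot'])
fit(load('w6'),.598,-.285,.023,.005,.055,.019,.068,.08)
```

```text
[ 0.59841229 -0.28026515  0.15444805] [-1.40736720e-01  3.13697220e+00 -1.52081829e-03]
0.005 0.055 454 [ 0.5981 -0.2849]
0.068 0.08 152 [ 0.5982 -0.2849]
zmax 0.09094947868603555
```

>>> arm_command --motion '[[[0,-0.45,0,0,8.5],[0,-0.45,-3,0,8.5],[0,-0.45,-6.5,0,8.5],[0,-0.45,-10,0,8.5],[0,-0.45,-12.8,0,8.5]]]'

```text
time: 11.8
ee_pos: [0.5974, -0.2856, 0.024]
tool_rot: [0.139, -3.138, -0.0]
wrist_force: [-0.1, -0.4, -0.0]
finger_gap: 0.0851
grasp_force: 0.0
```

>>> arm_command --motion '[[[0,0,0,0,7],[0,0,0,0,5.5],[0,0,0,0,4.2],[0,0,0,0,3.6],[0,0,0,0,3.6]]]'

```text
time: 12.42
ee_pos: [0.5991, -0.2863, 0.0277]
tool_rot: [-0.139, 3.136, -0.003]
wrist_force: [-0.1, 2.4, 6.8]
finger_gap: 0.0433
grasp_force: 45.3
```

>>> arm_command --motion '[[[0,0,0,0,3.6],[0,0,2,0,3.6],[0,0,5,0,3.6],[0,0,9,0,3.6],[0,0,13,0,3.6]]]'

```text
time: 13.05
ee_pos: [0.5975, -0.2858, 0.1576]
tool_rot: [-0.138, 3.138, -0.001]
wrist_force: [-0.2, -0.1, -2.1]
finger_gap: 0.0431
grasp_force: 46.0
```

>>> arm_command --motion '[[[0,5,0,0,3.6],[0,11,0,0,3.6],[0,17,0,0,3.6],[0,23,0,0,3.6],[0,29,0,0,3.6]]]'

```text
time: 13.68
ee_pos: [0.5977, 0.006, 0.1568]
tool_rot: [-0.138, 3.137, -0.001]
wrist_force: [0.7, -0.6, -1.9]
finger_gap: 0.043
grasp_force: 46.2
```

>>> arm_command --motion '[[[0.3,6,0,0,3.6],[0.3,12,0,0,3.6],[0.3,17,0,0,3.6],[0.3,19.3,0,0,3.6],[0.3,19.3,0,0,3.6]]]'

```text
time: 14.3
ee_pos: [0.6006, 0.1985, 0.156]
tool_rot: [-0.142, 3.138, -0.0]
wrist_force: [0.7, -1.1, -1.4]
finger_gap: 0.043
grasp_force: 46.2
```

>>> arm_command --motion '[[[0,0,-3,0,3.6],[0,0,-6,0,3.6],[0,0,-8.5,0,3.6],[0,0,-8.5,0,3.6],[0,0,-8.5,0,3.6]]]'

```text
time: 14.92
ee_pos: [0.6018, 0.1963, 0.0715]
tool_rot: [-0.137, 3.137, -0.0]
wrist_force: [0.4, -0.2, -1.0]
finger_gap: 0.0429
grasp_force: 46.3
```

Run:
```python
from fit import *
from blk import block
w=save('wrist','w7');s=save('side','s7');st=env.get_state();print(st['ee_pos'],st['tool_rot'],st['wrist_force'])
b=st['ee_pos'][2]-.027
for n in('s7','w7'):print(n);fit(load(n),st['ee_pos'][0],st['ee_pos'][1],.023,b+.003,b+.045,.019,b+.068,b+.08);block(n)
cv2.imwrite('pics/sw7.png',np.hstack([cv2.resize(s['color'][90:220,180:340],None,fx=2.5,fy=2.5),cv2.resize(w['color'][60:,150:420],(290,325))]))
```

```text
[0.60212863 0.19690934 0.07212437] [-1.37451362e-01  3.13554561e+00  9.77268208e-05] [-0.1036033   0.96116089 -2.57847232]
s7
0.04812436875688117 0.09012436875688117 138 [0.6017 0.1978]
0.11312436875688117 0.12512436875688115 38 [0.601  0.1969]
zmax 0.20659830999339535
s7 x edges [-0.0817  0.0828] y edges [-0.0502  0.0454]
   yedges local x<-.05: [-0.0472  0.0431]
w7
0.04812436875688117 0.09012436875688117 1695 [0.6013 0.1966]
0.11312436875688117 0.12512436875688115 2011 [0.6012 0.1952]
zmax 0.1837282059986705
w7 x edges [-0.0808  0.0732] y edges [-0.0465  0.0483]
   yedges local x<-.05: [-0.0447  0.0468]
```

View pics/sw7.png

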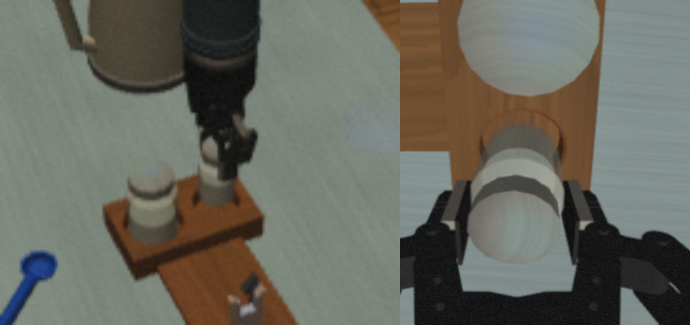

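The left half of the picture shows the large shaker seated at (152,200). The small one hangs above its well at (215,185), and in the right half it lines up with the well arc at (520,130). I'll lower it now.

>>> arm_command --motion '[[[-0.1,0.1,-0.5,0,3.6],[-0.1,0.1,-1.3,0,3.6],[-0.1,0.1,-2.1,0,3.6],[-0.1,0.1,-2.9,0,3.6],[-0.1,0.1,-3.2,0,3.6]]]'

```text
time: 15.65
ee_pos: [0.5995, 0.1984, 0.0378]
tool_rot: [0.139, -3.138, -0.0]
wrist_force: [-1.5, 0.9, 8.1]
finger_gap: 0.0432
grasp_force: 47.5
```

>>> arm_command --motion '[[[0,0,-0.05,0,3.6],[0,0,-0.1,0,3.6],[0,0,-0.15,0,3.6],[0,0,-0.2,0,3.6],[0,0,-0.2,0,3.6]]]'

```text
time: 16.27
ee_pos: [0.6005, 0.1985, 0.0379]
tool_rot: [-0.139, 3.137, 0.0]
wrist_force: [-3.3, 0.6, 8.2]
finger_gap: 0.0434
grasp_force: 47.6
```

>>> arm_command --motion '[[[0,0,0.1,0,4.6],[0,0,0.1,0,6.5],[0,0,0.1,0,8.5],[0,0,0.1,0,8.5],[0,0,2,0,8.5]]]'

```text
time: 16.9
ee_pos: [0.5981, 0.1981, 0.055]
tool_rot: [0.138, -3.135, 0.001]
wrist_force: [0.2, 0.0, -0.5]
finger_gap: 0.085
grasp_force: 0.0
```

>>> arm_command --motion '[[[0,0,5,0,8.5],[0,0,10,0,8.5],[-3,-5,11,0,8.5],[-6,-10,11,0,8.5],[-9,-15,11,0,8.5]]]'

```text
time: 17.52
ee_pos: [0.5093, 0.047, 0.1681]
tool_rot: [-0.14, 3.136, -0.001]
wrist_force: [0.4, -1.0, -0.5]
finger_gap: 0.0849
grasp_force: 0.0
```

Run:
```python
from fit import *
save('side','s8');save('top','t8');st=env.get_state();print(st['ee_pos'],st['tool_rot'],st['wrist_force'])
for n in('s8','t8'):
  print(n);fit(load(n),.519,.190,.030,.04,.084,.026,.097,.112);fit(load(n),.600,.198,.023,.04,.065,.019,.078,.092)
```

```text
[0.5075664  0.04480203 0.16728906] [ 1.32245715e-01 -3.13862613e+00  2.36052131e-03] [0.23274631 0.17057194 0.17996568]
s8
0.04 0.084 208 [0.5206 0.1933]
0.097 0.112 78 [0.5215 0.193 ]
zmax 0.12071127773452477
0.04 0.065 17 [0.6012 0.201 ]
0.078 0.092 18 [0.6009 0.2022]
zmax 0.1023189645537841
t8
0.04 0.084 25 [0.5214 0.1924]
0.097 0.112 51 [0.5214 0.1929]
zmax 0.12182632222506101
0.04 0.065 19 [0.602  0.2001]
0.078 0.092 38 [0.602  0.1991]
zmax 0.1016468517552175
```

>>> arm_command --motion '[[[-3,-4,0,0.1,8.5],[-6,-8,0,0.196,7],[-7.1,-10.6,-2,0.196,5],[-7.1,-10.6,-4,0.196,5],[-7.1,-10.6,-4,0.196,5]]]'

```text
time: 18.25
ee_pos: [0.4382, -0.0574, 0.1261]
tool_rot: [0.444, -3.109, -0.001]
wrist_force: [0.4, -0.1, -0.0]
finger_gap: 0.0498
grasp_force: 0.0
```

```bash
cat > spoon.py <<'E'
from h import *
def spoon(n,z=.008):
    s=load(n);P=cloud(s);H,S,V=cv2.split(cv2.cvtColor(s['color'],cv2.COLOR_BGR2HSV))
    k=(S>70)&(H>10)&(H<32)&(abs(P[...,2]-z)<.014)&(abs(P[...,0]-.42)<.16)&(abs(P[...,1]+.065)<.09)
    n_,lab,st,_=cv2.connectedComponentsWithStats(k.astype(np.uint8));k=lab==1+np.argmax(st[1:,4])
    W=plane(s,np.argwhere(k)[:,::-1].astype(float),z)[:,:2]
    h=W[(W[:,0]>.40)&(W[:,0]<.50)];c=h.mean(0);_,_,vt=np.linalg.svd(h-c);d=vt[0]*-np.sign(vt[0][0])
    t=(W-c)@d;w=(W-c)@vt[1]
    print('len',t.max()-t.min(),'from tail',c+d*(t.min()+.08),'from bowl',c+d*(t.max()-.12),'deg',np.degrees(np.arctan2(d[1],d[0]))%360,'hw',w[abs(t)<.04].min(),w[abs(t)<.04].max())
E
python3 - <<'E'
from spoon import *
save('wrist','w9');st=env.get_state();print(st['ee_pos'],st['tool_rot']);r=st['tool_rot']
print('tool y deg',np.degrees(np.arctan2(*cv2.Rodrigues(r)[0][[1,0],1])))
spoon('w9')
cv2.imwrite('pics/w9b.png',cv2.resize(load('w9')['color'],(640,480)))
E
```

```text
[ 0.43894204 -0.05749992  0.12687984] [-4.45012160e-01  3.10970183e+00  7.39302461e-05]
tool y deg 106.28797604170666
len 0.20247046617223535 from tail [ 0.43895932 -0.05961199] from bowl [ 0.43658814 -0.06030533] deg 196.29914403829454 hw -0.0074221261996444505 0.0075622177122901734
```

View pics/w9b.png

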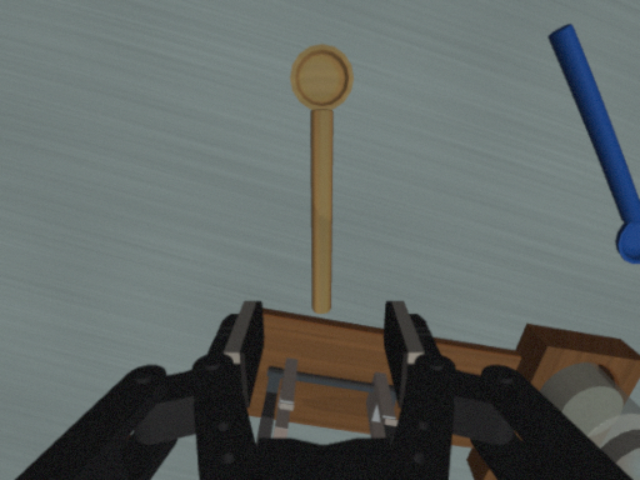

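The picture shows the wooden spoon at (322,200), centred and in line between the fingers, with its bowl at (322,78). The tail at (322,308) is near the rack's edge. I'll descend on the middle of the handle.

>>> arm_command --motion '[[[-0.15,-0.25,-2,0,5],[-0.15,-0.25,-6,0,5],[-0.15,-0.25,-9.5,0,5],[-0.15,-0.25,-11.5,0,5],[-0.15,-0.25,-12.1,0,5]]]' --force 80

```text
time: 18.92
ee_pos: [0.4376, -0.0597, 0.0052]
tool_rot: [0.447, -3.109, -0.0]
wrist_force: [0.9, 0.4, -0.1]
finger_gap: 0.0501
grasp_force: 0.0
```

>>> arm_command --motion '[[[0,0,0,0,4],[0,0,-0.1,0,3],[0,0,-0.1,0,2],[0,0,-0.1,0,1],[0,0,-0.1,0,1]]]'

```text
time: 19.55
ee_pos: [0.4373, -0.0602, 0.0044]
tool_rot: [-0.445, 3.11, -0.0]
wrist_force: [0.3, -0.2, -0.4]
finger_gap: 0.0102
grasp_force: 0.0
```

Run:
```python
from h import *
s=save('wrist','w10');st=env.get_state();print(st['finger_gap'],st['grasp_force'],st['ee_pos'])
a=save('side','s10')['color']
cv2.imwrite('pics/w10b.png',np.hstack([cv2.resize(s['color'],(480,360)),cv2.resize(a[200:300,190:290],(320,360)[::1])]))
```

```text
0.00998786233388644 0.0 [ 0.43722759 -0.06024173  0.00431393]
```

View pics/w10b.png

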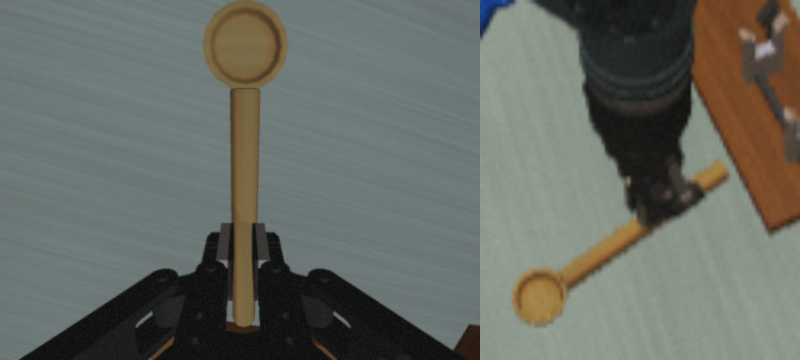

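The picture shows the handle running up between the pads, with the pads at (228,245) and (262,245) in the left half. The reported gap is 10 mm with no grip force, so the pads may only straddle the top of the handle. I'll check the finger heights with the depth reading.

Run:
```python
from h import *
s=load('w10');P=cloud(s);tcp=np.array([.4372,-.0602]);a=np.radians(106.2);ey=np.array([np.cos(a),np.sin(a)]);ex=np.array([ey[1],-ey[0]])
q=P.reshape(-1,3);l=np.c_[(q[:,:2]-tcp)@ex,(q[:,:2]-tcp)@ey,q[:,2]]
col=s['color'].reshape(-1,3)
for lo in np.arange(-.024,.024,.002):
    k=(l[:,1]>=lo)&(l[:,1]<lo+.002)&(abs(l[:,0])<.011)&(l[:,2]<.08)
    if k.any():print(round(lo*1000),k.sum(),'z',np.percentile(l[k,2],[0,10,50,90,100]).round(3),'x',l[k,0].min().round(3),l[k,0].max().round(3),col[k].mean(0).round())
for r in range(225,330,8):
    u=range(232,290,4);v=int(r*384/360)
    print(r,[ (int(P[v,int(c*512/480),2]*1000)) for c in range(216,280,5)])
```

```text
-24 224 z [-0.     0.     0.002  0.078  0.08 ] x -0.011 0.011 [71. 71. 65.]
-22 164 z [-0.     0.     0.001  0.077  0.08 ] x -0.011 0.011 [84. 85. 77.]
-20 212 z [-0.001  0.     0.002  0.057  0.079] x -0.011 0.011 [80. 81. 73.]
-18 249 z [-0.     0.     0.039  0.056  0.076] x -0.011 0.01 [63. 63. 58.]
-16 224 z [-0.001  0.     0.039  0.056  0.08 ] x -0.011 0.01 [58. 59. 54.]
-14 195 z [-0.     0.     0.036  0.058  0.079] x -0.011 0.005 [74. 76. 71.]
-12 251 z [-0.001  0.001  0.046  0.064  0.079] x -0.011 0.005 [72. 74. 72.]
-10 353 z [-0.001  0.001  0.054  0.075  0.079] x -0.011 0.009 [61. 63. 62.]
-8 552 z [0.01  0.014 0.064 0.073 0.08 ] x -0.011 0.011 [34. 37. 39.]
-6 245 z [0.013 0.014 0.016 0.057 0.065] x -0.011 0.011 [38. 57. 71.]
-4 106 z [0.015 0.015 0.016 0.017 0.017] x -0.011 0.011 [ 60.  97. 119.]
-2 140 z [0.015 0.016 0.016 0.017 0.018] x -0.011 0.011 [ 64.  99. 116.]
0 104 z [0.015 0.016 0.017 0.017 0.017] x -0.011 0.011 [ 66. 100. 115.]
2 142 z [0.015 0.015 0.016 0.017 0.043] x -0.011 0.011 [ 65. 100. 115.]
4 600 z [0.013 0.016 0.058 0.067 0.074] x -0.011 0.011 [33. 40. 
[... 762 characters left out ...]
 41, 41, 41, 34, 0]
241 [42, 49, 49, 49, 169, 16, 16, 15, 49, 49, 48, 42, 42]
249 [49, 56, 56, 56, 14, 16, 15, 15, 54, 55, 56, 49, 49]
257 [61, 60, 62, 62, 14, 16, 14, 15, 62, 61, 62, 56, 56]
265 [70, 68, 63, 63, 15, 16, 16, 15, 63, 64, 68, 70, 70]
273 [74, 74, 68, 65, 15, 16, 16, 15, 65, 74, 74, 74, 73]
281 [79, 78, 71, 64, 14, 16, 16, 15, 64, 78, 79, 78, 79]
289 [84, 83, 71, 65, 14, 16, 15, 15, 64, 78, 84, 83, 83]
297 [93, 92, 73, 64, 14, 15, 16, 15, 64, 73, 93, 92, 93]
305 [97, 95, 72, 0, 14, 16, 15, 14, 0, 74, 96, 96, 97]
313 [99, 96, 73, 0, 14, 16, 16, 14, 0, 74, 99, 100, 100]
321 [103, 100, 0, 1, 13, 15, 17, 15, 0, 79, 100, 103, 103]
329 [106, 95, 8, 8, 7, 6, 5, 5, 3, 83, 97, 105, 105]
```

Run:
```python
from h import *
s=load('w10');P=cloud(s)
for c in(240,243,246,275,278,281,284):
    print(c,[tuple((P[v,c]*1000).round().astype(int)[[0,1,2]].tolist()) for v in range(228,246,2)])
```

```text
240 [(440, -72, 0), (441, -72, 0), (442, -71, 0), (443, -71, 1), (445, -71, 1), (430, -73, 32), (357, -84, 170), (430, -73, 36), (430, -73, 38)]
243 [(439, -70, 1), (440, -70, 0), (442, -70, 0), (443, -69, 1), (445, -69, 0), (429, -72, 32), (429, -71, 33), (429, -71, 36), (429, -71, 38)]
246 [(438, -69, 1), (440, -68, 1), (441, -68, 1), (443, -68, 0), (444, -67, 0), (429, -70, 31), (429, -70, 34), (429, -70, 35), (429, -70, 37)]
275 [(434, -52, 1), (435, -51, 0), (436, -51, 1), (437, -51, 1), (439, -50, 1), (425, -56, 31), (425, -56, 34), (425, -57, 36), (425, -56, 37)]
278 [(433, -50, 1), (435, -50, 0), (436, -49, 0), (437, -49, 1), (438, -49, 1), (425, -55, 31), (424, -55, 34), (424, -55, 36), (425, -55, 37)]
281 [(432, -49, 2), (434, -48, 0), (435, -48, 0), (436, -47, 1), (438, -47, 0), (424, -53, 31), (424, -53, 33), (424, -53, 35), (424, -54, 38)]
284 [(432, -47, 2), (433, -46, 0), (435, -46, 1), (437, -45, -1), (437, -45, 2), (438, -45, 1), (440, -44, 1), (441, -44, 1), (442, -43, 1)]
```

The depth reading puts the finger tips at z ≈ 31 mm while the TCP reads 4 mm. The tips are therefore about 27 mm above the TCP reading, and they closed above the handle without touching it. I'll open, go down about 26 mm while watching the force, and close again.

>>> arm_command --motion '[[[0,0,0,0,3],[0,0,0,0,5],[0,0,0,0,5],[0,0,-0.7,0,5],[0,0,-1.4,0,5]]]'

```text
time: 20.27
ee_pos: [0.4371, -0.0601, -0.0103]
tool_rot: [0.445, -3.11, -0.0]
wrist_force: [0.1, 0.0, 1.1]
finger_gap: 0.0497
grasp_force: 0.0
```

Run:
```python
from h import *
s=save('wrist','w11');P=cloud(s);st=env.get_state();print(st['ee_pos'],st['wrist_force'],st['finger_gap'])
tcp=st['ee_pos'][:2];a=np.radians(106.2);ey=np.array([np.cos(a),np.sin(a)]);ex=np.array([ey[1],-ey[0]])
q=P.reshape(-1,3);l=np.c_[(q[:,:2]-tcp)@ex,(q[:,:2]-tcp)@ey,q[:,2]]
for sg in(1,-1):
    k=(abs(l[:,0]+.011)<.003)&(sg*l[:,1]>.012)&(sg*l[:,1]<.06)&(l[:,2]>.004)&(l[:,2]<.06);o=np.argsort(l[k,2])[:12];print(l[k][o].round(3).tolist())
```

```text
[ 0.43628386 -0.05984049 -0.0112085 ] [-0.91692102  0.59109096 -0.54086074] 0.04989562147062148
[[-0.01, 0.024, 0.019], [-0.009, 0.024, 0.019], [-0.01, 0.028, 0.019], [-0.009, 0.024, 0.019], [-0.01, 0.024, 0.02], [-0.009, 0.03, 0.02], [-0.01, 0.025, 0.02], [-0.01, 0.03, 0.02], [-0.009, 0.029, 0.02], [-0.009, 0.028, 0.02], [-0.01, 0.029, 0.02], [-0.01, 0.027, 0.02]]
[[-0.009, -0.026, 0.019], [-0.009, -0.028, 0.019], [-0.01, -0.032, 0.019], [-0.009, -0.026, 0.019], [-0.01, -0.032, 0.019], [-0.009, -0.026, 0.019], [-0.01, -0.029, 0.02], [-0.01, -0.027, 0.02], [-0.01, -0.028, 0.02], [-0.01, -0.033, 0.02], [-0.01, -0.031, 0.02], [-0.01, -0.028, 0.02]]
```

>>> arm_command --motion '[[[0,0,-0.4,0,5],[0,0,-0.8,0,5],[0,0,-1.1,0,5],[0,0,-1.1,0,3],[0,0,-1.1,0,2]]]'

```text
time: 20.95
ee_pos: [0.4373, -0.0602, -0.0207]
tool_rot: [-0.445, 3.11, -0.0]
wrist_force: [0.4, -0.5, 0.3]
finger_gap: 0.0196
grasp_force: 0.0
```

>>> arm_command --motion '[[[0,0,0,0,1],[0,0,0,0,0.8],[0,0,0,0,0.8],[0,0,0,0,0.8],[0,0,0,0,0.8]]]'

```text
time: 21.58
ee_pos: [0.4374, -0.0603, -0.0204]
tool_rot: [-0.445, 3.11, -0.0]
wrist_force: [-1.3, 0.7, 5.4]
finger_gap: 0.0129
grasp_force: 78.2
```

>>> arm_command --motion '[[[0,0,1,0,0.8],[0,0,5,0,0.8],[0,0,10,0,0.8],[0,0,15,-0.15,0.8],[0,0,17,-0.33,0.8]]]'

```text
time: 22.2
ee_pos: [0.4388, -0.0608, 0.153]
tool_rot: [0.08, 3.135, -0.003]
wrist_force: [0.3, -0.6, -1.3]
finger_gap: 0.013
grasp_force: 78.2
```

>>> arm_command --motion '[[[2,1,0,-0.18,0.8],[4,2,0,-0.36,0.8],[6,3,0,-0.54,0.8],[8,4,0,-0.72,0.8],[9,5,0,-0.9,0.8]]]'

```text
time: 22.82
ee_pos: [0.5279, -0.0098, 0.1495]
tool_rot: [1.439, 2.792, 0.0]
wrist_force: [-0.3, -0.8, -1.1]
finger_gap: 0.0129
grasp_force: 78.2
```

>>> arm_command --motion '[[[1,0,0,-0.18,0.8],[2,0,0,-0.36,0.8],[3,0,0,-0.538,0.8],[4.7,0,0,-0.538,0.8],[4.7,0,0,-0.538,0.8]]]'

```text
time: 23.45
ee_pos: [0.5746, -0.0102, 0.1495]
tool_rot: [2.122, 2.316, 0.0]
wrist_force: [-0.2, -0.5, -0.5]
finger_gap: 0.0127
grasp_force: 78.3
```

Run:
```python
from h import *
s=save('wrist','w12');a=save('side','s12');t=save('top','t12');st=env.get_state();print(st['ee_pos'],st['wrist_force'],st['finger_gap'],st['grasp_force'])
print('tool y deg',np.degrees(np.arctan2(*cv2.Rodrigues(st['tool_rot'])[0][[1,0],1])))
cv2.imwrite('pics/w12b.png',np.hstack([cv2.resize(s['color'],(480,360)),cv2.resize(a['color'][90:290,200:378],(320,360))]))
```

```text
[ 0.57337573 -0.01002724  0.1490471 ] [-0.59369212  0.49968239 -1.28917847] 0.012548047584236367 78.28957915306091
tool y deg 4.999758131706976
```

View pics/w12b.png

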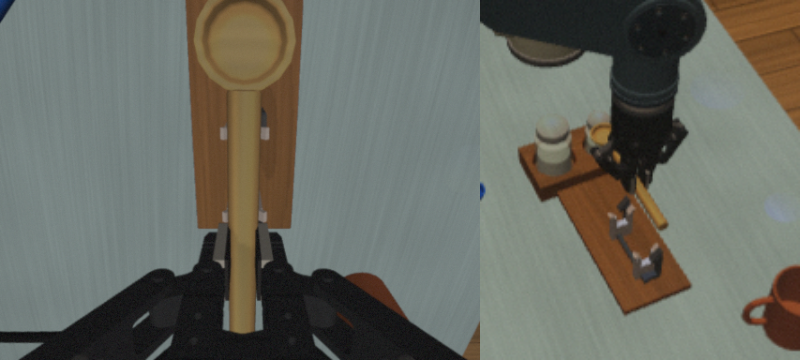

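The picture shows the spoon held level and centred over the clip. In the left half its bowl is at (245,40), and the prongs show on both sides of the handle at (225,132)/(262,132) and (222,215)/(263,215). I'll measure the spoon's axis, middle and height against the forks.

```bash
cat > m4.py <<'E'
from h import *
import sys
def run(n,zc):
    s=load(n);P=cloud(s);H,S,V=cv2.split(cv2.cvtColor(s['color'],cv2.COLOR_BGR2HSV))
    O=np.array([.5745,-.011]);ex=np.array([.9963,.0856]);ey=np.array([-.0856,.9963])
    L=np.stack([(P[...,:2]-O)@ex,(P[...,:2]-O)@ey,P[...,2]],-1)
    k=(S>60)&(H>8)&(H<32)&(abs(L[...,2]-zc)<.02)&(abs(L[...,0])<.04)&(abs(L[...,1])<.16)
    q=L[k];print(n,'spoon n',len(q),'y',q[:,1].min().round(4),q[:,1].max().round(4))
    for lo in np.arange(-.12,.14,.015):
        g=q[(q[:,1]>=lo)&(q[:,1]<lo+.015)]
        if len(g)>5:print('  y%.3f n%d x %.4f..%.4f mid %.4f ztop %.4f'%(lo+.0075,len(g),g[:,0].min(),g[:,0].max(),(np.percentile(g[:,0],2)+np.percentile(g[:,0],98))/2,np.percentile(g[:,2],95)))
    b=q[(q[:,1]>.07)]
    if len(b)>100:
        r=cv2.minEnclosingCircle((b[:,:2]*1000).astype(np.float32));print('  bowl circle',r)
    k=(L[...,2]>.055)&(L[...,2]<.085)&(abs(L[...,0])<.04)&(abs(L[...,1])<.07)
    for sg in(1,-1):
        for sx in(1,-1):
            g=L[k&(L[...,1]*sg>0)&(L[...,0]*sx>0)&(abs(L[...,1])<.0455)&(S<60)]
            if len(g)>3:print('  prong',sg,sx,len(g),g.mean(0).round(4),'x',g[:,0].min().round(4),g[:,0].max().round(4),'y',g[:,1].min().round(4),g[:,1].max().round(4))
if __name__=='__main__':
    for a in sys.argv[2:]:run(a,float(sys.argv[1]))
E
python3 m4.py .177 w12 s12
python3 - <<'E'
from m4 import run
run('w1',.5)
E
```

```text
w12 spoon n 17047 y -0.0599 0.1166
  y-0.052 n424 x -0.0071..0.0077 mid 0.0003 ztop 0.1870
  y-0.037 n614 x -0.0074..0.0080 mid 0.0005 ztop 0.1870
  y-0.022 n639 x -0.0066..0.0078 mid 0.0006 ztop 0.1870
  y-0.007 n705 x -0.0060..0.0070 mid 0.0005 ztop 0.1898
  y0.007 n834 x -0.0176..0.0160 mid 0.0005 ztop 0.1873
  y0.023 n972 x -0.0070..0.0086 mid 0.0008 ztop 0.1869
  y0.037 n1078 x -0.0073..0.0087 mid 0.0007 ztop 0.1870
  y0.052 n1195 x -0.0071..0.0089 mid 0.0008 ztop 0.1868
  y0.068 n1320 x -0.0068..0.0091 mid 0.0010 ztop 0.1870
  y0.083 n2249 x -0.0166..0.0199 mid 0.0013 ztop 0.1860
  y0.098 n4014 x -0.0200..0.0225 mid 0.0013 ztop 0.1828
  y0.112 n3003 x -0.0195..0.0219 mid 0.0013 ztop 0.1828
  bowl circle ((1.211418628692627, 94.49412536621094), 25.464624404907227)
  prong 1 1 117 [0.019  0.0405 0.0712] x 0.0158 0.0224 y 0.0354 0.0455
  prong 1 -1 94 [-0.0157  0.0406  0.0714] x -0.0184 -0.0134 y 0.0353 0.0454
  prong -1 1 124 [ 0.0184 -0.037   0.0693] x 0.0157 0.022 y -0.0452 -0.0322
  prong -1 -1 66 [-0.0158 -0.0369  0.0716] x -0.0184 -0.0139 y -0.0428 -0.0325
s12 spoon n 367 y 
[... 545 characters left out ...]
9 mid -0.0068 ztop 0.1808
  y0.112 n73 x -0.0183..0.0172 mid -0.0010 ztop 0.1822
  bowl circle ((0.8251266479492188, 98.37405395507812), 23.599205017089844)
  prong -1 1 4 [ 0.012  -0.0409  0.0675] x 0.0075 0.0158 y -0.0455 -0.0353
  prong -1 -1 8 [-0.0133 -0.0391  0.0608] x -0.0181 -0.0074 y -0.0429 -0.0324Traceback (most recent call last):
  File "<stdin>", line 2, in <module>
  File "m4.py", line 8, in run
    q=L[k];print(n,'spoon n',len(q),'y',q[:,1].min().round(4),q[:,1].max().round(4))
                                        ~~~~~~~~~~^^
    return umr_minimum(a, axis, None, out, keepdims, initial, where)
ValueError: zero-size array to reduction operation minimum which has no identity
```

>>> arm_command --motion '[[[0.05,-0.1,-1,0,0.8],[0.05,-0.1,-3,0,0.8],[0.05,-0.1,-5,0,0.8],[0.05,-0.1,-7,0,0.8],[0.05,-0.1,-8,0,0.8]]]' --force 110

```text
time: 24.22
ee_pos: [0.5733, -0.011, 0.0674]
tool_rot: [-2.121, -2.314, 0.002]
wrist_force: [0.1, 0.3, -0.5]
finger_gap: 0.0117
grasp_force: 107.8
```

>>> arm_command --motion '[[[0,0,-0.3,0,0.8],[0,0,-0.6,0,0.8],[0,0,-0.9,0,0.8],[0,0,-1.2,0,0.8],[0,0,-1.5,0,0.8]]]'

```text
time: 24.85
ee_pos: [0.5748, -0.0112, 0.0542]
tool_rot: [2.122, 2.316, 0.0]
wrist_force: [0.7, -0.1, -1.1]
finger_gap: 0.0117
grasp_force: 107.8
```

Run:
```python
from m4 import *
s=save('wrist','w13');st=env.get_state();print(st['ee_pos'],st['wrist_force'],st['ft_torque'],st['finger_gap'])
run('w13',st['ee_pos'][2]+.03)
```

```text
[ 0.57446517 -0.01110158  0.05371753] [-0.16449829 -0.55172697 -1.05269437] [0.03058181 0.01778598 0.08792306] 0.011929945774429873
w13 spoon n 16996 y -0.0602 0.1154
  y-0.052 n469 x -0.0071..0.0082 mid 0.0004 ztop 0.0915
  y-0.037 n605 x -0.0068..0.0081 mid 0.0006 ztop 0.0915
  y-0.022 n591 x -0.0060..0.0072 mid 0.0006 ztop 0.0916
  y-0.007 n655 x -0.0053..0.0066 mid 0.0006 ztop 0.0960
  y0.007 n882 x -0.0189..0.0203 mid -0.0006 ztop 0.0944
  y0.023 n977 x -0.0073..0.0087 mid 0.0008 ztop 0.0916
  y0.037 n1092 x -0.0187..0.0228 mid 0.0007 ztop 0.0916
  y0.052 n1225 x -0.0185..0.0218 mid 0.0011 ztop 0.0915
  y0.068 n1347 x -0.0072..0.0090 mid 0.0008 ztop 0.0916
  y0.083 n2401 x -0.0180..0.0205 mid 0.0013 ztop 0.0903
  y0.098 n4019 x -0.0203..0.0224 mid 0.0011 ztop 0.0873
  y0.112 n2732 x -0.0193..0.0211 mid 0.0011 ztop 0.0875
  bowl circle ((0.9651310443878174, 93.92015075683594), 25.147375106811523)
  prong 1 1 469 [0.0165 0.0377 0.0702] x 0.0087 0.0226 y 0.0058 0.0454
  prong 1 -1 513 [-0.0129  0.039   0.0696] x -0.0184 -0.0075 y 0.0058 0.0455
  prong -1 -1 7 [-0.0074 -0.0425  0.0842] x -0.0075 -0.0074 y -0.045 -0.0399
```

>>> arm_command --motion '[[[0.05,0,-0.3,0,0.8],[0.05,0,-0.6,0,0.8],[0.05,0,-0.9,0,0.8],[0.05,0,-1.2,0,0.8],[0.05,0,-1.4,0,0.8]]]'

```text
time: 25.52
ee_pos: [0.5743, -0.011, 0.0396]
tool_rot: [-2.122, -2.315, 0.002]
wrist_force: [-4.2, 0.1, 0.1]
finger_gap: 0.0117
grasp_force: 110.2
```

>>> arm_command --motion '[[[0,0,-0.2,0,0.8],[0,0,-0.4,0,0.8],[0,0,-0.6,0,0.8],[0,0,-0.8,0,0.8],[0,0,-1,0,0.8]]]'

```text
time: 26.15
ee_pos: [0.5749, -0.0111, 0.03]
tool_rot: [-2.122, -2.316, 0.0]
wrist_force: [-4.2, 0.4, 0.1]
finger_gap: 0.0119
grasp_force: 110.2
```

>>> arm_command --motion '[[[0,0,-0.2,0,0.8],[0,0,-0.4,0,0.8],[0,0,-0.6,0,0.8],[0,0,-0.8,0,0.8],[0,0,-0.8,0,0.8]]]'

```text
time: 26.78
ee_pos: [0.5764, -0.0113, 0.0227]
tool_rot: [2.122, 2.314, 0.002]
wrist_force: [-0.7, 0.2, -0.5]
finger_gap: 0.0113
grasp_force: 112.0
```

>>> arm_command --motion '[[[0,0,-0.1,0,0.8],[0,0,-0.2,0,0.8],[0,0,-0.3,0,0.8],[0,0,-0.35,0,0.8],[0,0,-0.35,0,0.8]]]'

```text
time: 27.4
ee_pos: [0.5763, -0.0113, 0.0215]
tool_rot: [2.121, 2.315, 0.001]
wrist_force: [-7.5, 2.3, 18.6]
finger_gap: 0.0115
grasp_force: 114.6
```

>>> arm_command --motion '[[[0,0,0.1,0,0.8],[0,0,0.1,0,2.5],[0,0,0.1,0,4.5],[0,0,0.1,0,4.5],[0,0,0.5,0,4.5]]]'

```text
time: 28.02
ee_pos: [0.5747, -0.0111, 0.0233]
tool_rot: [-2.122, -2.315, 0.001]
wrist_force: [0.6, 0.3, 0.1]
finger_gap: 0.0449
grasp_force: 0.0
```

>>> arm_command --motion '[[[0,0,3,0,4.5],[0,0,7,0,4.5],[0,0,12,0,4.5],[-4,-3,15,0,4.5],[-8,-7,17,0,4.5]]]'

```text
time: 28.65
ee_pos: [0.4951, -0.0816, 0.1958]
tool_rot: [2.118, 2.316, 0.001]
wrist_force: [-0.5, -1.4, 0.1]
finger_gap: 0.0452
grasp_force: 0.0
```

Run:
```python
from m4 import *
s=save('wrist','w14');a=save('side','s14');t=save('top','t14');st=env.get_state();print(st['ee_pos'],st['wrist_force'],st['finger_gap'])
for n in('w14','s14','t14'):
    try:run(n,.05)
    except Exception as e:print(n,e)
cv2.imwrite('pics/w14b.png',np.hstack([cv2.resize(s['color'],(400,300)),cv2.resize(a['color'][130:290,200:360],(300,300)) ]))
```

```text
[ 0.49487543 -0.08292026  0.1954452 ] [ 0.38798727 -0.32742009 -0.15183331] 0.04495689412705152
w14 spoon n 3225 y -0.0787 0.094
  y-0.082 n44 x -0.0059..0.0072 mid 0.0007 ztop 0.0591
  y-0.068 n214 x -0.0064..0.0088 mid 0.0010 ztop 0.0591
  y-0.052 n192 x -0.0065..0.0089 mid 0.0003 ztop 0.0597
  y-0.037 n220 x -0.0146..0.0189 mid 0.0013 ztop 0.0595
  y-0.022 n236 x -0.0058..0.0082 mid 0.0011 ztop 0.0593
  y-0.007 n247 x -0.0059..0.0087 mid 0.0014 ztop 0.0592
  y0.007 n266 x -0.0065..0.0092 mid 0.0010 ztop 0.0595
  y0.023 n290 x -0.0061..0.0094 mid 0.0014 ztop 0.0594
  y0.037 n284 x -0.0151..0.0234 mid 0.0034 ztop 0.0594
  y0.052 n256 x -0.0146..0.0199 mid 0.0059 ztop 0.0635
  y0.068 n321 x -0.0060..0.0100 mid 0.0019 ztop 0.0593
  y0.083 n471 x -0.0165..0.0209 mid 0.0027 ztop 0.0573
  y0.098 n184 x -0.0172..0.0232 mid 0.0031 ztop 0.0547
  bowl circle ((3.0652453899383545, 88.8315658569336), 20.480215072631836)
  prong 1 1 215 [0.0155 0.0398 0.0671] x 0.0108 0.0225 y 0.0352 0.0448
  prong 1 -1 145 [-0.0137  0.0397  0.0691] x -0.0189 -0.0074 y 0.0347 0.0453
  prong -1 1 237 [ 0.0149 -0
[... 1380 characters left out ...]
596
  y0.037 n24 x -0.0087..0.0238 mid 0.0074 ztop 0.0666
  y0.052 n14 x -0.0042..0.0095 mid 0.0025 ztop 0.0635
  y0.068 n20 x -0.0044..0.0105 mid 0.0030 ztop 0.0607
  y0.083 n36 x -0.0139..0.0194 mid 0.0040 ztop 0.0572
  y0.098 n51 x -0.0168..0.0240 mid 0.0035 ztop 0.0557
  y0.112 n33 x -0.0154..0.0206 mid 0.0038 ztop 0.0551
  bowl circle ((5.449330806732178, 121.24644470214844), 50.073238372802734)
  prong 1 1 8 [0.0162 0.0401 0.0653] x 0.0133 0.0198 y 0.0358 0.0435
  prong 1 -1 6 [-0.014   0.039   0.0685] x -0.0167 -0.0113 y 0.0354 0.0427
  prong -1 1 11 [ 0.0142 -0.0387  0.0652] x 0.0101 0.0174 y -0.0454 -0.033
  prong -1 -1 6 [-0.0135 -0.0378  0.0704] x -0.0161 -0.0113 y -0.0417 -0.0344
```

View pics/w14b.png

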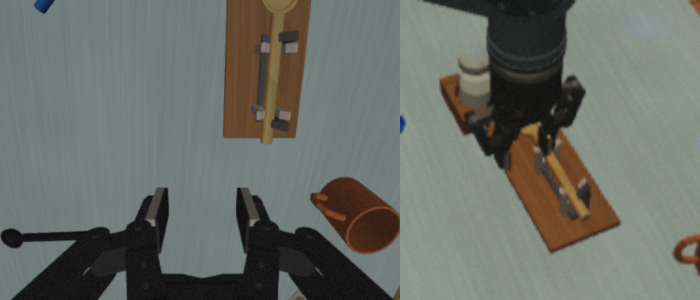

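The picture shows the spoon in the clip: in the left half the handle runs from (267,140) to the bowl at (280,5), with the forks at (275,45) and (270,115). I'll check the jaw's nose positions against the first picture, and the height bias on the board.

Run:
```python
from h import *
O=np.array([.5745,-.011]);ex=np.array([.9963,.0856]);ey=np.array([-.0856,.9963])
for n in('w1','w14','side0','s14'):
    s=load(n);P=cloud(s);H,S,V=cv2.split(cv2.cvtColor(s['color'],cv2.COLOR_BGR2HSV))
    L=np.stack([(P[...,:2]-O)@ex,(P[...,:2]-O)@ey,P[...,2]],-1)
    b=L[(abs(L[...,0]+.035)<.015)&(abs(L[...,1])<.08)&(abs(L[...,2]-.012)<.006)&(S>80)];print(n,'board z',len(b),np.median(b[:,2]).round(4))
    for sg in(1,-1):
        g=L[(sg*L[...,1]>.0475)&(sg*L[...,1]<.0555)&(L[...,2]>.0615)&(L[...,2]<.09)&(abs(L[...,0])<.035)]
        if len(g)>2:
            print('  nose',sg,len(g),'x',np.percentile(g[:,0],[2,50,98]).round(4),'zmax',g[:,2].max().round(4),'low-x pts',g[np.argsort(g[:,0])[:3]].round(4).tolist(),'at top x',g[g[:,2]>.077][:,0].mean().round(4))
```

```text
w1 board z 1826 0.0127
  nose 1 94 x [0.0022 0.0091 0.0188] zmax 0.0821 low-x pts [[0.0018, 0.0536, 0.0636], [0.0021, 0.0552, 0.0663], [0.0023, 0.0549, 0.0627]] at top x 0.0155
  nose -1 87 x [0.0028 0.0102 0.0186] zmax 0.0819 low-x pts [[0.0026, -0.0491, 0.0654], [0.0026, -0.0521, 0.0654], [0.0029, -0.0503, 0.0617]] at top x 0.0155
w14 board z 4135 0.0128
  nose 1 253 x [0.0027 0.0105 0.0191] zmax 0.0826 low-x pts [[0.0023, 0.0493, 0.063], [0.0023, 0.0516, 0.0652], [0.0024, 0.0499, 0.0652]] at top x 0.0158
  nose -1 160 x [0.0031 0.0108 0.0191] zmax 0.0822 low-x pts [[0.003, -0.0511, 0.0663], [0.003, -0.0502, 0.066], [0.003, -0.0529, 0.0633]] at top x 0.0157
side0 board z 555 0.0119
  nose 1 22 x [0.0041 0.0126 0.0175] zmax 0.0814 low-x pts [[0.003, 0.0496, 0.0702], [0.0056, 0.0484, 0.0658], [0.0057, 0.0483, 0.0615]] at top x 0.0168
  nose -1 33 x [0.0031 0.0121 0.021 ] zmax 0.0842 low-x pts [[0.0026, -0.0494, 0.0654], [0.0034, -0.0539, 0.0618], [0.0044, -0.0517, 0.0628]] at top x 0.0154
s14 board z 540 0.0118
  nose -1 35 x [0.0027 0.0122 0.0206] zmax 0.0837 low-x pts [[0.0024, -0.0498, 0.066], [0.0028, -0.0537, 0.071], [0.0034, -0.0476, 0.0669]] at top x 0.016
```

The jaw is shut exactly as at the start, and the handle's top is at about 58 mm, which is home. The handle is within about 1 mm of the middle, and both shakers stand on their floors. I'll hand it in.

```bash
python3 -c "
from h import *
print(env.get_state()['time'],job.sign_off())"
```

```text
the job is handed in; nothing more can be done
28.8 None
```

The job is handed in at 28.8 s: each shaker stands on the floor of its matching well, the wooden spoon lies home and centred in the forks with the jaw shut over it, and the kettle and mug were never touched.

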